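# Hold a bench stone in the corner of the dressing fixture

## Robot

A 6-joint arm with a two-finger parallel gripper is mounted at the origin on the work surface. World frame = base frame: x ahead of the robot, y to its left, z up, the work surface at z = 0. Lengths are in m, angles in rad, forces in N, time in s.
With the tool pointing down it reaches from about 0.375 to 0.9 m from the base axis. Payload 3.1 kg.
Tool frame: the origin (TCP) lies on the centre line of the jaws, within the pads' length; the fingertips stand robot.tip_reach ahead of it and the grasp point (between the pads) lies 8 mm behind it (robot.tip_reach is the distance from the TCP to the fingertips, in m); z points along the fingers, y is the line along which they close (so a half turn about z gives the same grasp; the last joint's range is limited). The gripper opens to 87 mm and grips with 3 to 60 N. Pads are 19 mm wide; open, the fingers measure 117 mm over their backs; the gripper's body (75 mm by 190 mm) begins 51 mm behind the grasp point.
Start: joints at [-1.403, 0.527, 1.433, -0, 1.181, -0.178], TCP at [0.212, -0.588, 0.234] pointing down, gripper open.
Joint ranges: [-3.08, 3.08], [-0.75, 2.2], [0.22, 2.44], [-1.43, 4.57], [0, 2.65], [-2.85, 2.85]. Speed limits (rad/s): [2.79, 2.79, 3.14, 3.14, 3.14, 3.14].

## Interface

Orientations are given as a unit quaternion [x, y, z, w].
In Python, from rig import robot gives the robot as it stands.
- The arm moves only by the tool jog_arm, never from a script. Its argument "motion" is one flat list of numbers, 7 for each row, row after row: the shift along the tool's x, y, z scaled (see below), then the turn, a rotation vector about the tool's x, y, z scaled (see below), then the gripper's target within -1 to 1 (shut at 1, half-way at 0, fully open at -1). In form: [x, y, z, rx, ry, rz, hand, x, y, z, rx, ry, rz, hand, ...]. A call has 1 to 12 rows; each row shifts and turns the commanded pose from where the row before left it, along the tool's axes as they then stand; what a row does not reach is not made up. The controller multiplies each number of a shift by 4 cm and each number of a turn by 4 degrees. A row lasts 1/8 s, in which the tool goes at most 62.5 mm and 10.7 degrees, less where a joint would pass 70% of its speed; a pose out of reach is approached as far as the arm can. A call with a number of a shift or a turn outside -1 to 1 is refused whole. A call with a gripper value outside its range is refused whole. The fingers move at their own pace and stop on an object; "grip_force" is the grip in N (left out, the last holds). Time passes only in rows, so rows that do not move let the fingers close. It gives the time, the measured TCP pose, the force, the opening and the grip force at its end, in the units of the state.
- robot.get_obs(): the state, without advancing time (a new reading comes with each control period).
- robot.camera(name): name is "scene" or "top" or "wrist"; returns the picture (384x512x3 uint8, blue, green, red); there is no depth.
- robot.calibration(name): a dict with "fx", "fy", "cx", "cy" (pixels), "dist_coeffs" ([k1, k2, p1, p2, k3] as OpenCV has them; the pictures are not rectified), "R" (3x3) and "t" (3): a world point X has camera coordinates R X + t; the wrist camera has in their place "T_tool_cam" (4x4, takes a point from camera to tool coordinates, whose origin is the TCP and whose axes are the flange's). Camera axes: x right, y down, z forward; pixel columns grow to the right and rows downward; lengths in m; the calibration is good to about 2 mm. A picture is of the moment at which its call begins: read the wrist's pose just before it. calibration takes no time and is no camera call.
- robot.hand_in(): hands the job in; it is judged then, once.
The state is a dict: "time": time; "q": joint angles; "joint_velocities": joint speeds; "joint_torque": joint torques, N m; "position": TCP position; "tool_rot": TCP orientation; "ft_force": force on the tool from outside, world axes, zero at the start; "moment": the same for the moment, N m; "grip_width": finger opening in m; "grip_force": force on a finger pad.
Only numpy, scipy, OpenCV 4.12 (cv2) and the standard library are available. Lean on these libraries where they do the work, as an engineer would, in place of code of your own. Each camera call takes 0.05 s, during which the arm holds its last target. There are 200 camera calls.

## Task

First raise the dressing fixture's end stop: turn its knob clockwise until it clicks over into its second position and stays there, leaving the stone where it is until then. Then fetch the big two-layer sharpening stone and lay it flat on the fixture's bed, long side along the fence, and press it into the corner so that it bears firmly and squarely on the fence and on the raised end stop at once. Finish while still holding it pressed against both (do not let go), and leave the other things on the bench alone.

Things in the scene. Friction and masses are not known exactly. Their poses are not given: they have to be found in the camera images.
- corner (a point): Point on the bed's top face where the inner faces of fence (plane x = 0) and raised stop (plane y = 0) meet; z up. The stone belongs on the -x, -y side, pressed towards +x and +y; its seated centre is at (-25, -60, 23) mm here. The bed, a dark steel plate fixed to the bench at a varying place and yaw, spans x -120 to 40, y -150 to 110 mm; its top is 25 mm above the bench.
- fence: Fixed low aluminium bar on the bed, 20 mm thick (x), 115 mm long (y), 18 mm high; origin at the centre of its underside, at (10, -62.5, 0) mm from the corner, same axes. The stone (46 mm) stands well above it, so fingers can reach over it.
- stop: Aluminium bar, 40 mm wide (x), 16 mm thick (y), that rises straight up out of a black slot in the bed; origin at the centre of its top face, at (-25, 8) mm from the corner in x, y. With the knob at 0 its top lies 1 mm below the bed's face (nothing to press on); with the knob over, it stands 18 mm above the bed. It cannot give way sideways. Bed, fence and stop are ground and oiled (friction about 0.35).
- knob (a joint): Angle of the fixture's knob, rad. Starts at 0 and grows clockwise seen from above, to its end at 1.4. An over-centre spring detent holds it at 0 and at 1.4 (0.2 N m to break away), with its dead point at 0.7; past that it snaps on to 1.4 by itself. Turning it lifts the end stop in proportion.
- knob_grip (a point): On the knob's axis at the height to grip, 37 mm above the bed's top, at (-25, 65) mm from the corner in x, y. Black knob: disc of 44 mm diameter, top 14 mm above the bed, and on it an upright grip bar 42 mm long (this point's x), 14 mm thick (y), up to 44 mm above the bed. The point turns with the knob; at joint 0 its axes are parallel to the corner's. z up.
- stone_center (a point): Centre of the sharpening stone to be pressed home: a solid brown-grey block of two layers, 50 mm (x) x 120 mm (y) x 46 mm (z, up), 0.4 to 0.8 kg, lying loose on the bench; this point is half-way up, 23 mm above its underside. Either long side may face the fence.
- stone: The same sharpening stone; origin at the centre of its underside, same axes as its centre point.
- oil_can_center (a point): Bystander: steel can, 60 mm diameter, 110 mm high; its centre. Leave alone.
- wheel_center (a point): Bystander: flat grey grinding wheel lying down, 120 mm diameter, 22 mm high; its centre. Leave alone.
- brush_center (a point): Bystander: brush with a wooden handle, 200 mm long, lying along its x; its middle. Leave alone.
- slip_center (a point): Bystander: small pale slip stone 90 x 30 x 14 mm; its centre. Leave alone.
Things that resemble listed ones, but are neither listed nor needed, are in the scene too. Leave any blue or red look-alike of the stone alone.

How it is judged:
By the outcome, as a careful person would: the job done as asked, in the order asked, and still so for the second after the job is handed in, while the arm keeps its last pose, push and grip.
It also fails if it takes over 67 s, if anything falls off the work surface, if the arm or the gripper's body presses on something with over 40 N, if the wrist force passes 120 N, or if a joint passes its speed limit or range.

## Working session

There is one attempt and no reset: what is moved stays moved. The work goes in short steps, Python scripts to look and compute and a tool call to move; the robot and the scene stay as the last step left them, time stands still between calls to the robot, and variables do not carry over. Pictures are saved under pics/ and viewed, at most 10 in all, crops included, and the job is handed in when it is done.

Besides the shell and the picture viewer there is one more tool, called after ">>>" as a command line: name --argument value ..., lists and objects as JSON in quotes. jog_arm: Moves the arm, as the interface text tells. Shifts and turns lie within -1 to 1; 1 stands for 4 cm of shift or 4 degrees of turn. Its arguments: {"type":"object","properties":{"motion":{"type":"array","items":{"type":"number"}},"grip_force":{"type":"number"}},"required":["motion"]}

```bash
mkdir -p pics; ls
cat > h.py <<'E'
from rig import robot
import numpy as np, cv2
from scipy.spatial.transform import Rotation as Ro
def ray(name,uv,obs=None):
    c=robot.calibration(name)
    K=np.array([[c["fx"],0,c["cx"]],[0,c["fy"],c["cy"]],[0,0,1.]])
    p=cv2.undistortPoints(np.array(uv,float).reshape(-1,1,2),K,np.array(c["dist_coeffs"],float)).reshape(-1,2)
    d=np.c_[p,np.ones(len(p))]
    if name=="wrist":
        o=obs or robot.get_obs(); T=np.array(c["T_tool_cam"]); R=Ro.from_quat(o["tool_rot"]).as_matrix()
        return R@T[:3,3]+np.array(o["position"]), d@T[:3,:3].T@R.T
    R=np.array(c["R"]);t=np.array(c["t"]); return -R.T@t, d@R
def onz(name,uv,z,obs=None):
    o,d=ray(name,uv,obs); return o+d*((z-o[2])/d[:,2])[:,None]
E
python3 - <<'E'
from h import *
print(robot.get_obs(), robot.tip_reach)
for n in ("scene","top"):
    im=robot.camera(n); cv2.imwrite(f"pics/{n}0.png",im)
    cv2.imwrite(f"pics/{n}0b.png",cv2.resize(im,(800,600),interpolation=cv2.INTER_CUBIC))
    c=robot.calibration(n); print(n,{k:np.round(v,3).tolist() for k,v in c.items()})
print(robot.calibration("wrist"))
E
```

```text
pics
{'time': 0.0, 'q': array([-1.40350938e+00,  5.28488426e-01,  1.43390314e+00,  1.00959641e-05,
        1.18138315e+00, -1.78489170e-01]), 'joint_velocities': array([-1.85930093e-03, -7.75458114e-05,  1.85631083e-03,  5.49338831e-04,
       -9.51331248e-04,  1.80203056e-03]), 'joint_torque': array([ 7.86185465e-04, -4.40033519e+01, -1.76593226e+01,  6.34428626e-02,
        5.80936612e-02, -1.76323988e-04]), 'position': array([ 0.21174638, -0.58728594,  0.23255766]), 'tool_rot': array([ 9.85091793e-01,  1.72026071e-01,  1.07788399e-05, -1.09098826e-03]), 'ft_force': array([-0.0605262 ,  0.77693236,  0.14902476]), 'moment': array([-0.00830437, -0.01180428, -0.0276754 ]), 'grip_force': 0.0, 'grip_width': 0.08679057571417051} 0.011
scene {'fx': 426.191, 'fy': 426.191, 'cx': 255.794, 'cy': 189.153, 'dist_coeffs': [-0.163, 0.0, 0.0, 0.0, 0.0], 'R': [[-0.423, 0.906, -0.013], [0.545, 0.243, -0.802], [-0.724, -0.347, -0.597]], 't': [0.261, -0.185, 1.685]}
top {'fx': 373.008, 'fy': 373.008, 'cx': 255.059, 'cy': 186.631, 'dist_coeffs': [0.015, 0.0, 0.0, 0.0, 0.0], 'R': [[-0.014, -1.0, -0.001], [-0.999, 0.014, -0.049], [0.049, -0.0, -0.999]], 't': [-0.02, 0.503, 1.366]}
{'fx': 337.2608790338721, 'fy': 337.2608790338721, 'cx': 257.50724192682185, 'cy': 193.05772524856954, 'dist_coeffs': array([-0.0552943,  0.       ,  0.       ,  0.       ,  0.       ]), 'T_tool_cam': array([[-3.44847589e-04, -9.65338395e-01, -2.61001271e-01,
         7.04523242e-02],
       [ 9.99999609e-01, -5.45428778e-04,  6.96072807e-04,
        -4.64128012e-04],
       [-8.14303412e-04, -2.61000929e-01,  9.65338206e-01,
        -1.50989833e-01],
       [ 0.00000000e+00,  0.00000000e+00,  0.00000000e+00,
         1.00000000e+00]])}
```

View pics/top0b.png

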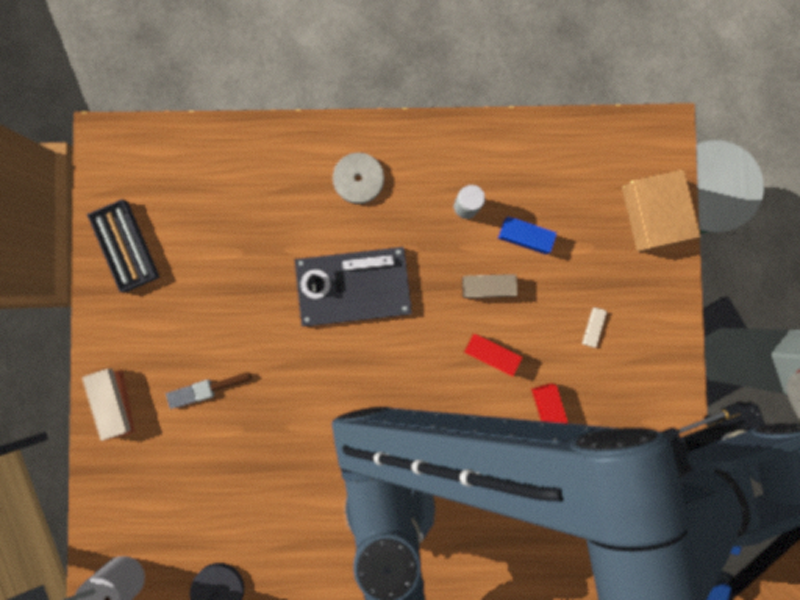

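View pics/scene0b.png

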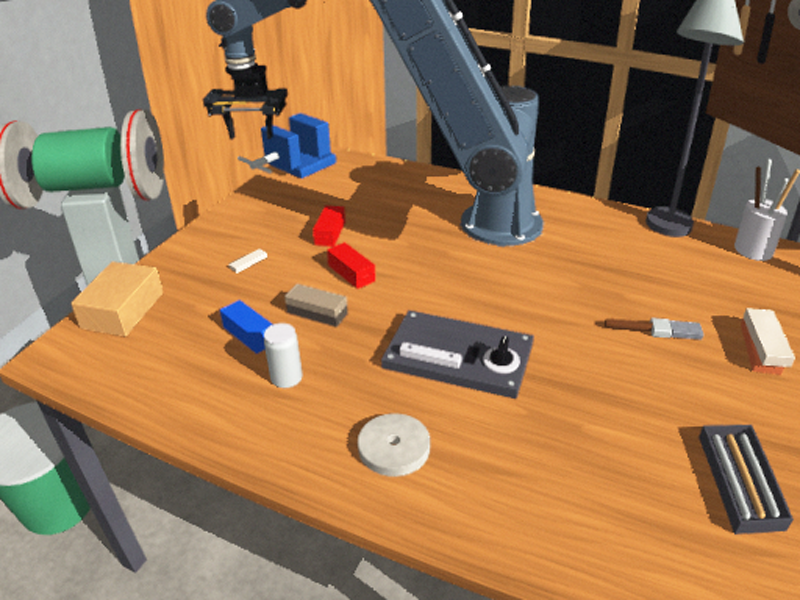

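Both pictures: the bed is at about (353,287) in the enlarged top view, with the fence at (368,263) and the knob at (316,284). Candidates for the stone are the brown-grey two-layer block (489,287), the blue block (528,235), the red blocks (493,355) and (549,403), the white/red block (107,404) and the tan box (660,210). Only (489,287) is brown-grey with two layers, so I'll confirm it in a crop.

Run:
```python
import cv2
im=cv2.imread("pics/top0.png")[150:220,180:345]   # 165x70
cv2.imwrite("pics/crop1.png",cv2.resize(im,None,fx=4.8,fy=4.8,interpolation=cv2.INTER_CUBIC))
```

```text
(no output)
```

View pics/crop1.png

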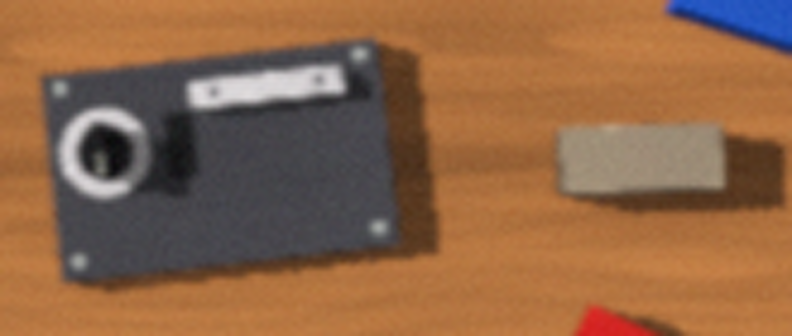

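The crop confirms the brown-grey block, with its top corners at about (557,128), (722,124), (726,188) and (562,194). The bed corners are at (43,77), (375,40), (397,243) and (65,282).

```bash
cat >> h.py <<'E'
def fit2(local,world):  # rigid 2D fit: world = R(yaw) local + t
    a=np.array(local,float)[:,:2];b=np.array(world,float)[:,:2]; A=a-a.mean(0);B=b-b.mean(0)
    yaw=np.arctan2((A[:,0]*B[:,1]-A[:,1]*B[:,0]).sum(),(A*B).sum())
    c,s=np.cos(yaw),np.sin(yaw); R=np.array([[c,-s],[s,c]]); t=b.mean(0)-R@a.mean(0)
    return yaw,t,np.linalg.norm(a@R.T+t-b,axis=1)
E
python3 - <<'E'
from h import *
f=lambda p:np.array(p)/4.8+[180,150]-0.4
W=onz("top",f([(43,77),(375,40),(397,243),(65,282)]),.025)
yaw,t,r=fit2([(.04,.11),(.04,-.15),(-.12,-.15),(-.12,.11)],W); print("corner",np.degrees(yaw),t,r)
c,s=np.cos(yaw),np.sin(yaw);R=np.array([[c,-s],[s,c]])
print("knob",R@[-.025,.065]+t,"seat",R@[-.025,-.06]+t)
S=onz("top",f([(557,128),(722,124),(726,188),(562,194)]),.046)
print("stone",*[(np.degrees(a),b,c) for a,b,c in [fit2([(.025,.06),(.025,-.06),(-.025,-.06),(-.025,.06)],S)]])
print(Ro.from_quat(robot.get_obs()["tool_rot"]).as_matrix().round(3))
E
```

```text
corner 5.676704217338813 [0.55459484 0.10450778] [0.00283572 0.00278826 0.00370435 0.00298178]
knob [0.52328796 0.16671613] seat [0.53565235 0.04232914]
stone (np.float64(1.1750659588195134), array([ 0.51228685, -0.23763935]), array([0.00263685, 0.00177257, 0.0022688 , 0.00096143]))
[[ 0.941  0.339 -0.   ]
 [ 0.339 -0.941  0.002]
 [ 0.    -0.002 -1.   ]]
```

>>> jog_arm --motion '[1,-1,0,0,0,0,-1,1,-1,0,0,0,0,-1,1,-1,0,0,0,0,-1,1,-1,0,0,0,0,-1,1,-1,0,0,0,0,-1,1,-1,0,0,0,0,-1,1,-1,0,0,0,0,-1,1,-1,0,0,0,0,-1,1,-1,0,0,0,0,-1,1,-1,0,0,0,0,-1,1,-1,0,0,0,0,-1,1,-1,0,0,0,0,-1]'

```text
time: 1.6
position: [0.5012, 0.0281, 0.2334]
tool_rot: [0.985, 0.172, -0.0, 0.0]
ft_force: [1.0, -0.9, 0.3]
grip_width: 0.0868
grip_force: 0.0
```

>>> jog_arm --motion '[0.85,-1,0,0,0,0,-1,0.85,-1,0,0,0,0,-1,0,-1,0,0,0,-1,-1,0,0,0,0,0,-1,-1,0,0,0,0,0,-1,-1,0,0,0,0,0,-1,-1,0,0,0,0,0,-1,-1,0,0,0,0,0,-1,-1,0,0,0,0,0,-1,-1,0,0,0,0,0,-1,-1,0,0,0,0,0,-1,-1,0,0,0,0,0,-1,-1]'

```text
time: 3.1
position: [0.5237, 0.1622, 0.2331]
tool_rot: [0.866, 0.5, -0.001, -0.0]
ft_force: [-0.5, -0.9, 0.7]
grip_width: 0.0871
grip_force: 0.0
```

>>> jog_arm --motion '[0,0,0,0,0,-1,-1,0,0,0,0,0,-1,-1,0,0,0,0,0,-1,-1,0,0,0,0,0,-1,-1,0,0,0,0,0,-1,-1,0,0,0,0,0,-1,-1,0,0,0,0,0,-1,-1,0,0,0,0,0,-1,-1,0,0,0,0,0,-1,-1,0,0,0,0,0,-1,-1,0,0,0,0,0,-1,-1,0,0,0,0,0,-1,-1]'

```text
time: 4.6
position: [0.5237, 0.1622, 0.2331]
tool_rot: [0.588, 0.809, -0.0, -0.0]
ft_force: [-0.4, -0.9, -0.7]
grip_width: 0.0868
grip_force: 0.0
```

>>> jog_arm --motion '[0,0,0,0,0,-1,-1,0,0,0,0,0,-1,-1,0,0,0,0,0,-1,-1,0,0,0,0,0,-1,-1,0,0,0,0,0,-1,-1,0,0,0,0,0,-1,-1,0,0,0,0,0,-1,-1,0,0,0,0,0,-1,-1,0,0,0,0,0,-1,-1,0,0,0,0,0,-1,-1,0,0,0,0,0,-1,-1,0,0,0,0,0,-1,-1]'

```text
time: 6.1
position: [0.5237, 0.1622, 0.2331]
tool_rot: [0.208, 0.978, -0.0, -0.001]
ft_force: [0.8, -0.5, 0.3]
grip_width: 0.0872
grip_force: 0.0
```

>>> jog_arm --motion '[0,0,0,0,0,-1,-1,0,0,0,0,0,-1,-1,0,0,0,0,0,-1,-1,0,0,0,0,0,-1,-1,0,0,0,0,0,-1,-1,0,0,0,0,0,-1,-1,0,0,0,0,0,-1,-1,0,0,0,0,0,-0.4,-1,0,0,0,0,0,0,-1]'

```text
time: 7.22
position: [0.5239, 0.1622, 0.2333]
tool_rot: [-0.047, 0.999, 0.0, -0.0]
ft_force: [0.3, -0.4, 0.4]
grip_width: 0.087
grip_force: 0.0
```

Run:
```python
from h import *
import json
o=robot.get_obs(); im=robot.camera("wrist"); cv2.imwrite("pics/w1.png",im)
json.dump({k:np.array(o[k]).tolist() for k in("position","tool_rot")},open("w1.json","w"))
cv2.imwrite("pics/w1b.png",cv2.resize(im,(800,600),interpolation=cv2.INTER_CUBIC))
print(o["position"],o["q"],o["time"])
```

```text
[0.52388354 0.1622419  0.23333124] [ 9.65045366e-02  4.25077874e-01  1.62569698e+00  3.17566461e-05
  1.09136314e+00 -1.56814807e+00] 7.225
```

View pics/w1b.png

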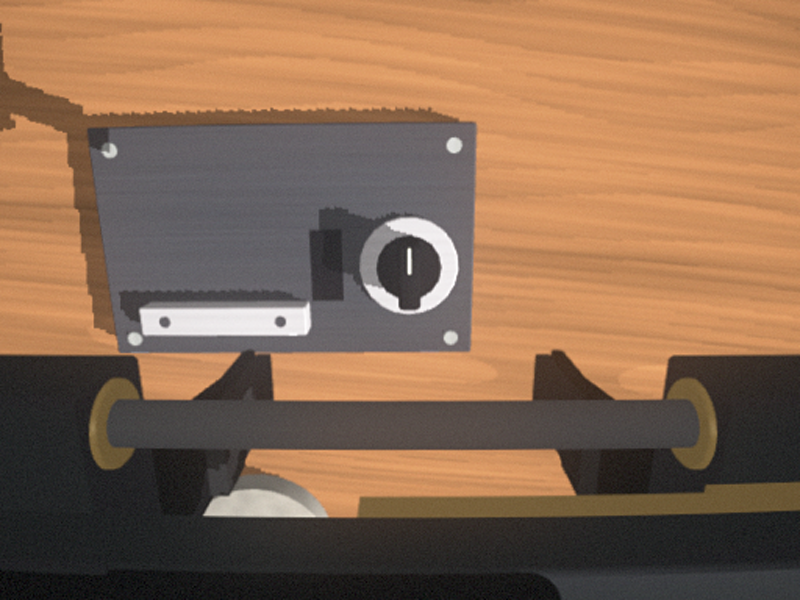

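The wrist view shows the bed corners at (88,129), (475,123), (470,350) and (120,352). The knob ring centre is at (409,265), and the fence's inner edge runs along its shadow at y≈300.

Run:
```python
from h import *
import json
o=json.load(open("w1.json")); f=lambda p:(np.array(p,float)+.5)/1.5625-.5
L=[(-.12,-.15),(-.12,.11),(.04,.11),(.04,-.15)]
W=onz("wrist",f([(88,129),(475,123),(470,350),(120,352)]),.025,o)
yaw,t,r=fit2(L,W); print(np.degrees(yaw),t,r*1e3)
c,s=np.cos(yaw),np.sin(yaw);R=np.array([[c,-s],[s,c]])
k=R@[-.025,.065]+t; print("knob",k)
print("ring",onz("wrist",f([(409,265)]),.026,o))
# fence top corners z=.043: (140,306)? near edge ; slot corners
print("fence/slot local mm",((onz("wrist",f([(141,309),(310,306)]),.043,o)[:,:2]-t)@R*1e3).round(1),((onz("wrist",f([(309,231),(341,230),(343,300),(312,300)]),.025,o)[:,:2]-t)@R*1e3).round(1))
T=Ro.from_quat(o["tool_rot"]).as_matrix(); print("yaw tool",np.degrees(np.arctan2(T[1,0],T[0,0])))
d=np.r_[k,.062]-np.array(o["position"]); print("tool shift to knob grasp, units",T.T@d/.04)
```

```text
5.789501438596441 [0.55287589 0.10442524] [2.04554433 2.36132202 1.96721388 1.8125144 ]
knob [0.5214466  0.16657184]
ring [[0.52176639 0.16641611 0.026     ]]
fence/slot local mm [[   0.8 -118.6]
 [  -0.5   -2.2]] [[-48.7  -3.4]
 [-49.2  18.5]
 [  0.3  18.1]
 [  0.1  -3.8]]
yaw tool -174.62327040001986
tool shift to knob grasp, units [0.04817582 0.11336653 4.28331104]
```

>>> jog_arm --motion '[0.05,0.11,1,0,0,-0.1,-1,0,0,1,0,0,0,-1,0,0,1,0,0,0,-1,0,0,1,0,0,0,-1,0,0,0.42,0,0,0,-1,0,0,0,0,0,0,-1,0,0,0,0,0,0,1,0,0,0,0,0,0,1,0,0,0,0,0,0,1,0,0,0,0,0,0,1,0,0,0,0,0,0,1,0,0,0,0,0,0,1]' --grip_force 40

```text
time: 8.78
position: [0.5216, 0.1664, 0.0568]
tool_rot: [-0.051, 0.999, -0.0, -0.0]
ft_force: [-0.3, 0.2, 0.2]
grip_width: 0.0354
grip_force: 0.0
```

>>> jog_arm --motion '[0,0,0,0,0,0,1,0,0,0,0,0,0,1,0,0,0,0,0,0,1,0,0,0,0,0,0,1,0,0,0,0,0,0,1]'

```text
time: 9.4
position: [0.5217, 0.1661, 0.0567]
tool_rot: [-0.051, 0.999, -0.0, -0.0]
ft_force: [0.9, -2.1, -0.2]
grip_width: 0.0134
grip_force: 40.0
```

>>> jog_arm --motion '[0,0,0,0,0,0.6,1,0,0,0,0,0,1,1,0,0,0,0,0,1,1,0,0,0,0,0,1,1,0,0,0,0,0,1,1,0,0,0,0,0,1,1,0,0,0,0,0,1,1,0,0,0,0,0,1,1,0,0,0,0,0,1,1,0,0,0,0,0,1,1,0,0,0,0,0,1,1,0,0,0,0,0,1,1]'

```text
time: 10.9
position: [0.5219, 0.1668, 0.0567]
tool_rot: [0.348, 0.938, 0.0, 0.0]
ft_force: [0.6, -0.9, -0.7]
grip_width: 0.0136
grip_force: 40.0
```

>>> jog_arm --motion '[0,0,0,0,0,1,1,0,0,0,0,0,1,1,0,0,0,0,0,1,1,0,0,0,0,0,1,1,0,0,0,0,0,1,1,0,0,0,0,0,1,1,0,0,0,0,0,1,1,0,0,0,0,0,1,1,0,0,0,0,0,0.5,1,0,0,0,0,0,0,1,0,0,0,0,0,0,-1,0,0,0,0,0,0,-1]'

```text
time: 12.4
position: [0.5209, 0.1662, 0.0567]
tool_rot: [0.606, 0.796, -0.001, -0.0]
ft_force: [0.6, 0.3, -0.1]
grip_width: 0.0259
grip_force: 0.0
```

>>> jog_arm --motion '[0,0,0,0,0,0,-1,0,0,0,0,0,0,-1,0,0,-0.5,0,0,0,-1,0,0,-1,0,0,0,-1,0,0,-1,0,0,0,-1,0,0,-1,0,0,0,-1,0,0,-0.5,0,0,0,-1]'

```text
time: 13.28
position: [0.5224, 0.1665, 0.2192]
tool_rot: [0.606, 0.796, 0.001, 0.001]
ft_force: [0.2, 1.0, -0.5]
grip_width: 0.0863
grip_force: 0.0
```

Run:
```python
from h import *
o=robot.get_obs(); im=robot.camera("wrist"); top=robot.camera("top")
cv2.imwrite("pics/w2.png",np.hstack([cv2.resize(im,(400,300),interpolation=cv2.INTER_AREA),cv2.resize(robot.camera("scene")[180:270,230:350],(400,300),interpolation=cv2.INTER_CUBIC)]))
T=Ro.from_quat(o["tool_rot"]).as_matrix(); print(o["position"],np.degrees(np.arctan2(T[1,0],T[0,0])),o["q"])
print("delta stone units",T.T@(np.array([.5123,-.2376,.19])-o["position"])/.04)
```

```text
[0.52244906 0.16651893 0.21921808] 105.41512696874155 [ 1.04726101e-01  4.41370758e-01  1.64423487e+00 -2.92590362e-05
  1.05238336e+00 -1.64305258e-01]
delta stone units [-9.67162746 -2.93267301  0.72598669]
```

View pics/w2.png

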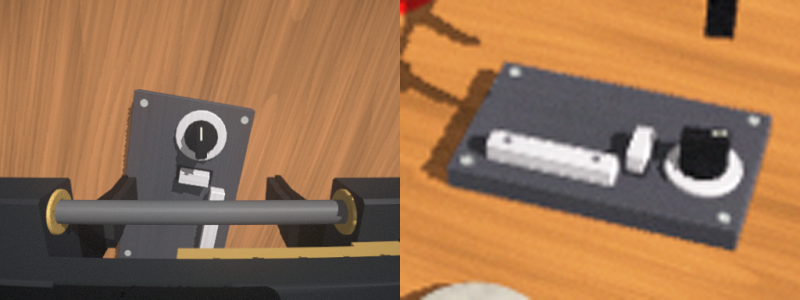

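The wrist view and the scene crop show the stop raised ((640,148) in the crop) and the knob over. Next I'll go to the stone.

>>> jog_arm --motion '[-0.97,-0.29,0,0,0,0,-1,-0.97,-0.29,0,0,0,0,-1,-0.97,-0.29,0,0,0,0,-1,-0.97,-0.29,0,0,0,0,-1,-0.97,-0.29,0,0,0,0,-1,-0.97,-0.29,0,0,0,0,-1,-0.97,-0.29,0,0,0,0,-1,-0.97,-0.29,0,0,0,0,-1,-0.97,-0.29,0,0,0,0,-1,-0.97,-0.29,0,0,0,0,-1,0,0,0,0,0,1,-1,0,0,0,0,0,1,-1]'

```text
time: 14.92
position: [0.5117, -0.2387, 0.2146]
tool_rot: [0.661, 0.75, -0.0, -0.002]
ft_force: [-0.3, 0.3, -0.1]
grip_width: 0.0869
grip_force: 0.0
```

>>> jog_arm --motion '[0,0,0.5,0,0,1,-1,0,0,0,0,0,0.5,-1,0,0,0,0,0,0,-1]'

```text
time: 15.3
position: [0.5127, -0.2382, 0.1961]
tool_rot: [0.698, 0.716, -0.0, -0.001]
ft_force: [-1.1, -0.9, 0.6]
grip_width: 0.0871
grip_force: 0.0
```

Run:
```python
from h import *
import json
o=robot.get_obs(); im=robot.camera("wrist"); cv2.imwrite("pics/w3.png",im)
json.dump({k:np.array(o[k]).tolist() for k in("position","tool_rot")},open("w3.json","w"))
cv2.imwrite("pics/w3b.png",cv2.resize(im,(800,600),interpolation=cv2.INTER_CUBIC)); print(o["position"],o["time"])
```

```text
[ 0.51266604 -0.2382245   0.19610478] 15.3
```

View pics/w3b.png

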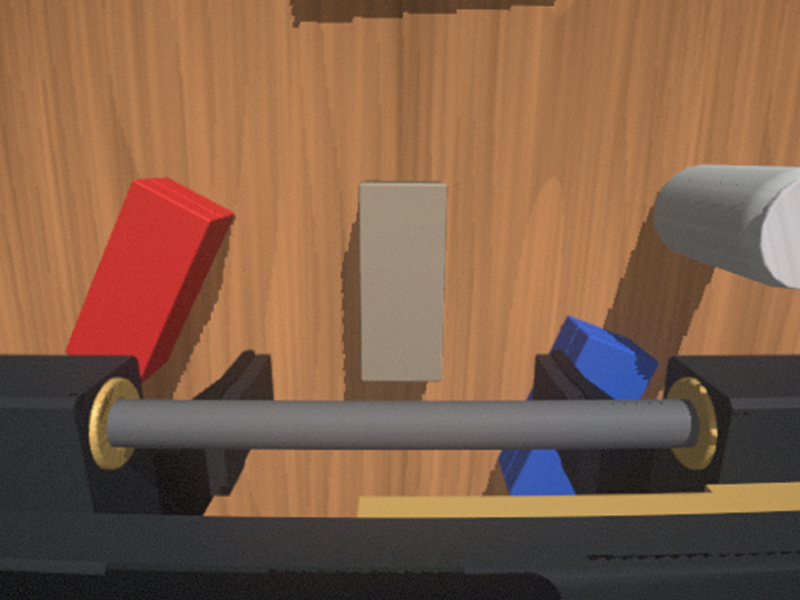

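The stone lies straight below, with its top corners at (360,183), (446,183), (441,380) and (361,380). The can is at the right, about (690,220). I'll check whether the gripper body clears it.

Run:
```python
from h import *
import json
o=json.load(open("w3.json")); f=lambda p:(np.array(p,float)+.5)/1.5625-.5
W=onz("wrist",f([(360,183),(446,183),(441,380),(361,380)]),.046,o)
yaw,t,r=fit2([(-.025,-.06),(.025,-.06),(.025,.06),(-.025,.06)],W); print("stone",np.degrees(yaw),t,r*1e3)
T=Ro.from_quat(o["tool_rot"]).as_matrix(); print("tool yaw",np.degrees(np.arctan2(T[1,0],T[0,0])))
print("shift units",T.T@(np.r_[t,.035]-o["position"])/.04)
print("can base left",onz("wrist",f([(657,195),(672,235)]),0.,o),"can top left",onz("wrist",f([(762,245),(775,275)]),.11,o))
print("blue",onz("wrist",f([(570,318)]),.046,o), "red",onz("wrist",f([(234,214)]),0.046,o))
g=lambda p:np.array(p)/1.5625
print("can top centre from top cam",onz("top",g([(470,196)]),.11))
```

```text
stone -179.2850356637588 [ 0.51125087 -0.23884292] [49.1994986  48.93548456 49.8409094  49.57656801]
tool yaw 91.44425036395405
shift units [-0.01842827 -0.03067033  4.02764556]
can base left [[ 0.67725149 -0.1838778   0.        ]
 [ 0.69133211 -0.20980509  0.        ]] can top left [[ 0.67798847 -0.19941114  0.11      ]
 [ 0.68736426 -0.21341502  0.11      ]]
blue [[ 0.61255342 -0.25579092  0.046     ]] red [[ 0.41440233 -0.19878842  0.046     ]]
can top centre from top cam [[ 0.70721517 -0.18871429  0.11      ]]
```

>>> jog_arm --motion '[-0.02,-0.03,1,0,0,0.12,-1,0,0,1,0,0,0,-1,0,0,1,0,0,0,-1,0,0,1,0,0,0,-1,0,0,0.03,0,0,0,-1,0,0,0,0,0,0,1,0,0,0,0,0,0,1,0,0,0,0,0,0,1,0,0,0,0,0,0,1,0,0,0,0,0,0,1,0,0,0,0,0,0,1,0,0,0,0,0,0,1]' --grip_force 50

```text
time: 16.85
position: [0.512, -0.2394, 0.0362]
tool_rot: [0.701, 0.713, 0.0, 0.0]
ft_force: [-1.0, 0.1, 6.3]
grip_width: 0.0495
grip_force: 50.0
```

Run:
```python
from h import *
o=robot.get_obs(); T=Ro.from_quat(o["tool_rot"]).as_matrix(); print(o["position"],np.degrees(np.arctan2(T[1,0],T[0,0])),o["grip_force"],o["grip_width"],o["ft_force"],o["moment"],o["time"])
yaw=np.radians(5.79);t=np.array([.5529,.1044]);R=np.array([[np.cos(yaw),-np.sin(yaw)],[np.sin(yaw),np.cos(yaw)]])
for l in [(-.035,-.075),(-.025,-.060)]:
    s=R@l+t; print(l,s,"units in present tool axes",T.T@(np.r_[s,.115]-o["position"])/.04)
```

```text
[ 0.51200263 -0.23942686  0.03616643] 90.93720376089932 50.00185668468475 0.04949688908706888 [-1.04489499  0.05543213  6.34667171] [0.09301394 0.01207352 0.0223606 ] 16.85
(-0.035, -0.075) [0.52564476 0.02625173] units in present tool axes [ 6.63456007  0.45082907 -1.97372368]
(-0.025, -0.06) [0.5340805  0.04218403] units in present tool axes [ 7.02936478  0.66820946 -1.9737812 ]
```

>>> jog_arm --motion '[0,0,-1,0,0,0,1,0,0,-1,0,0,0,1,0.95,0.065,0,0,0,0,1,0.95,0.065,0,0,0,0,1,0.95,0.065,0,0,0,0,1,0.95,0.065,0,0,0,0,1,0.95,0.065,0,0,0,0,1,0.95,0.065,0,0,0,0,1,0.95,0.065,0,0,0,0,1,0,0,0,0,0,-0.6,1,0,0,0,0,0,-0.61,1,0,0,0,0,0,0,1]'

```text
time: 18.35
position: [0.5246, 0.0274, 0.1145]
tool_rot: [0.671, 0.742, -0.001, -0.001]
ft_force: [-0.1, -0.4, -5.0]
grip_width: 0.0497
grip_force: 50.0
```

```bash
cat >> h.py <<'E'
YAW=np.radians(5.79);TC=np.array([.5529,.1044]);RF=np.array([[np.cos(YAW),-np.sin(YAW)],[np.sin(YAW),np.cos(YAW)]])
def stat():
    o=robot.get_obs(); T=Ro.from_quat(o["tool_rot"]).as_matrix(); p=np.array(o["position"])
    l=RF.T@(p[:2]-TC)*1e3; F=RF.T@np.array(o["ft_force"])[:2]
    print("t %.2f TCP fixture mm"%o["time"],l.round(2),"z mm %.2f"%(p[2]*1e3),"yaw-fix %.2f"%(np.degrees(np.arctan2(T[1,0],T[0,0])-YAW)),"tilt",np.degrees(T[:2,2]).round(2))
    print("F fixture",F.round(2),"Fz %.2f"%o["ft_force"][2],"M world",np.round(o["moment"],3),"grip",round(o["grip_force"],1),round(o["grip_width"]*1e3,2))
E
python3 - <<'E'
from h import *
import json
stat()
o=robot.get_obs(); im=robot.camera("wrist"); cv2.imwrite("pics/w4.png",im)
json.dump({k:np.array(o[k]).tolist() for k in("position","tool_rot")},open("w4.json","w"))
cv2.imwrite("pics/w4b.png",cv2.resize(im,(800,600),interpolation=cv2.INTER_CUBIC))
E
```

```text
t 18.35 TCP fixture mm [-35.96 -73.79] z mm 114.54 yaw-fix 89.97 tilt [-0.15  0.03]
F fixture [-0.11 -0.4 ] Fz -5.03 M world [ 0.031 -0.149  0.054] grip 50.0 49.68
```

View pics/w4b.png

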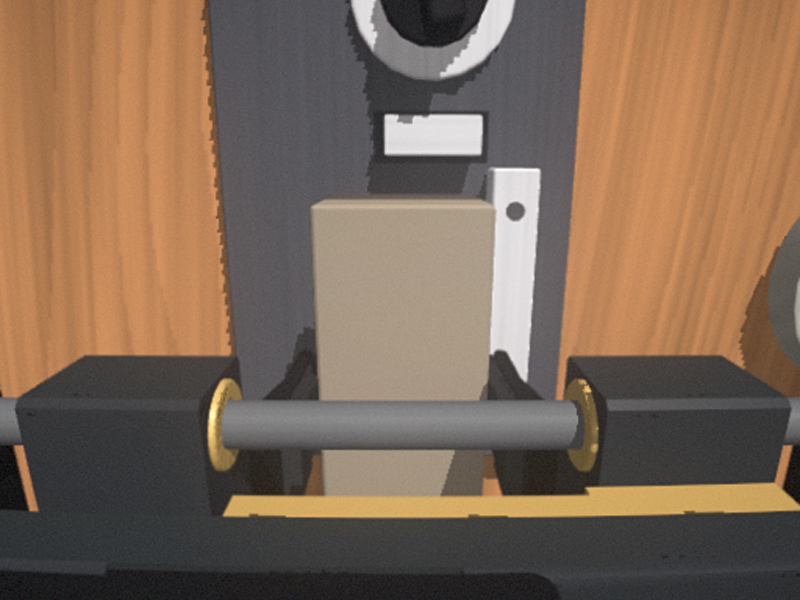

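The stone hangs square between the jaws with its top far corners at (313,206) and (494,208). The stop's near edge is at about y=155, and the fence's inner edge at about (489,170).

Run:
```python
from h import *
import json
o=json.load(open("w4.json")); f=lambda p:(np.array(p,float)+.5)/1.5625-.5
L=lambda p,z:((onz("wrist",f(p),z,o)[:,:2]-TC)@RF*1e3).round(1)
print("stone top",L([(313,206),(494,208)],.1245)); print("stop",L([(385,155),(483,155)],.043)); print("fence end, inner",L([(490,170)],.043))
```

```text
stone top [[-60.5 -14.2]
 [-12.5 -14.7]]
stop [[-44.1  -0.4]
 [ -4.1  -0.4]]
fence end, inner [[-1.  -6.4]]
```

>>> jog_arm --motion '[0,0,0.6,0,0,0,1,0,0,0.6,0,0,0,1,0,0,0.08,0,0,0,1,0,0,0.04,0,0,0,1,0,0,0,0,0,0,1]'

```text
time: 19.02
position: [0.5262, 0.0269, 0.0634]
tool_rot: [0.671, 0.742, 0.0, 0.001]
ft_force: [-0.2, 0.5, -5.1]
grip_width: 0.0495
grip_force: 50.0
```

```bash
python3 -c "from h import *; stat()"
```

```text
t 19.02 TCP fixture mm [-34.35 -74.45] z mm 63.40 yaw-fix 89.97 tilt [ 0.08 -0.01]
F fixture [-0.13  0.53] Fz -5.09 M world [ 0.019 -0.09   0.025] grip 50.0 49.49
```

>>> jog_arm --motion '[0,0,0.04,0,0,0,1,0,0,0.03,0,0,0,1,0,0,0,0,0,0,1]'

```text
time: 19.4
position: [0.5261, 0.027, 0.0611]
tool_rot: [0.671, 0.742, 0.0, 0.001]
ft_force: [-1.5, 0.4, 5.3]
grip_width: 0.0494
grip_force: 50.0
```

```bash
python3 -c "from h import *; stat()"
```

```text
t 19.40 TCP fixture mm [-34.48 -74.34] z mm 61.15 yaw-fix 89.99 tilt [ 0.08 -0.02]
F fixture [-1.44  0.54] Fz 5.32 M world [-0.015  0.301  0.017] grip 50.0 49.35
```

>>> jog_arm --motion '[0.15,0.1,0,0,0,0,1,0.14,0.08,0,0,0,0,1,0.02,0.02,0,0,0,0,1,0,0,0,0,0,0,1]'

```text
time: 19.9
position: [0.533, 0.0396, 0.0612]
tool_rot: [0.67, 0.742, 0.0, 0.001]
ft_force: [-1.3, -1.4, 5.7]
grip_width: 0.0492
grip_force: 50.0
```

```bash
python3 -c "from h import *; stat()"
```

```text
t 19.90 TCP fixture mm [-26.32 -62.44] z mm 61.17 yaw-fix 90.05 tilt [ 0.1  -0.07]
F fixture [-1.45 -1.23] Fz 5.66 M world [-0.318  0.366  0.068] grip 50.0 49.2
```

Nearly there, so I'll press the stop first in small steps.

>>> jog_arm --motion '[0.04,0.03,0,0,0,0,1,0.03,0.02,0,0,0,0,1,0,0,0,0,0,0,1]'

```text
time: 20.27
position: [0.5344, 0.0418, 0.0611]
tool_rot: [0.67, 0.742, -0.0, 0.001]
ft_force: [-1.9, -5.8, 5.9]
grip_width: 0.0499
grip_force: 50.0
```

```bash
python3 -c "from h import *; stat()"
```

```text
t 20.27 TCP fixture mm [-24.73 -60.38] z mm 61.15 yaw-fix 90.07 tilt [ 0.06 -0.13]
F fixture [-2.52 -5.58] Fz 5.90 M world [-0.841  0.305  0.029] grip 50.0 49.95
```

>>> jog_arm --motion '[0.01,0.03,0,0,0,0,1,0,0.03,0,0,0,0,1,0,0,0,0,0,0,1]'

```text
time: 20.65
position: [0.5347, 0.0419, 0.0612]
tool_rot: [0.67, 0.743, -0.002, -0.0]
ft_force: [-7.0, -8.8, 10.2]
grip_width: 0.0499
grip_force: 50.0
```

```bash
python3 -c "from h import *; stat()"
```

```text
t 20.65 TCP fixture mm [-24.42 -60.32] z mm 61.20 yaw-fix 90.12 tilt [-0.2  -0.17]
F fixture [-7.88 -8.09] Fz 10.24 M world [-1.253  0.845  0.059] grip 50.0 49.86
```

>>> jog_arm --motion '[0.015,0.015,0.005,0,0,0,1,0.005,0.015,0,0,0,0,1,0,0,0,0,0,0,1,0,0,0,0,0,0,1]'

```text
time: 21.15
position: [0.535, 0.042, 0.0613]
tool_rot: [0.669, 0.743, -0.003, -0.0]
ft_force: [-8.6, -11.6, 13.1]
grip_width: 0.0494
grip_force: 50.0
```

```bash
python3 -c "from h import *; stat()"
```

```text
t 21.15 TCP fixture mm [-24.14 -60.25] z mm 61.25 yaw-fix 90.17 tilt [-0.29 -0.24]
F fixture [ -9.69 -10.7 ] Fz 13.07 M world [-1.867  1.11   0.12 ] grip 50.0 49.45
```

>>> jog_arm --motion '[0,0,0,-0.08,0.05,-0.05,1,0,0,0,0,0,0,1,0,0,0,0,0,0,1]'

```text
time: 21.52
position: [0.5349, 0.042, 0.0612]
tool_rot: [0.669, 0.744, 0.0, -0.0]
ft_force: [-9.0, -12.2, 12.6]
grip_width: 0.0495
grip_force: 50.0
```

```bash
python3 -c "from h import *; stat()"
```

```text
t 21.52 TCP fixture mm [-24.22 -60.26] z mm 61.16 yaw-fix 90.28 tilt [-0.01  0.01]
F fixture [-10.22 -11.24] Fz 12.60 M world [-2.024  1.278 -0.211] grip 50.0 49.54
```

>>> jog_arm --motion '[0.01,0.01,-0.008,0,0,0.025,1,0.01,0.015,0,-0.04,0.03,0,1,0,0.005,0,-0.02,0.01,0,1,0,0,0,0,0,0,1]'

```text
time: 22.02
position: [0.5348, 0.042, 0.0611]
tool_rot: [0.669, 0.743, 0.001, -0.0]
ft_force: [-9.4, -15.8, 11.3]
grip_width: 0.0497
grip_force: 50.0
```

```bash
python3 -c "from h import *; stat()"
```

```text
t 22.02 TCP fixture mm [-24.26 -60.22] z mm 61.13 yaw-fix 90.26 tilt [0.05 0.12]
F fixture [-10.93 -14.73] Fz 11.34 M world [-2.77   1.684 -0.186] grip 50.0 49.68
```

>>> jog_arm --motion '[0,0.03,0,0,0,0,1,0.01,0.02,0,0,0,0,1,0,0,0,0,0,0,1,0,0,0,0,0,0,1]'

```text
time: 22.52
position: [0.535, 0.0421, 0.0612]
tool_rot: [0.669, 0.743, -0.0, -0.002]
ft_force: [-13.2, -18.6, 14.8]
grip_width: 0.0497
grip_force: 50.0
```

Run:
```python
from h import *
stat()
im=robot.camera("scene")[170:270,215:365]; w=robot.camera("wrist")
cv2.imwrite("pics/end.png",np.hstack([cv2.resize(im,(450,300),interpolation=cv2.INTER_CUBIC),cv2.resize(w[:255,160:440],(330,300),interpolation=cv2.INTER_CUBIC)]))
```

```text
t 22.52 TCP fixture mm [-24.13 -60.14] z mm 61.18 yaw-fix 90.27 tilt [-0.16  0.08]
F fixture [-15.01 -17.17] Fz 14.81 M world [-3.244  2.06  -0.276] grip 50.0 49.68
```

View pics/end.png

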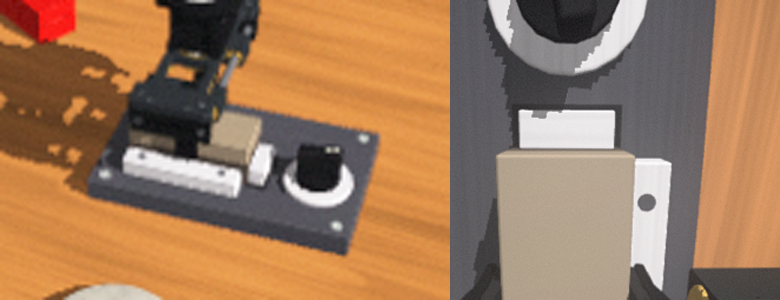

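The picture shows the stone in the corner, touching the fence along its side and the stop at its end. One small trim of the yaw, tilt and down-press, then I'll check that it holds.

>>> jog_arm --motion '[0,0.01,-0.008,-0.04,-0.02,0.04,1,0,0,0,0,0,0,1,0,0,0,0,0,0,1,0,0,0,0,0,0,1,0,0,0,0,0,0,1,0,0,0,0,0,0,1]'

```text
time: 23.38
position: [0.535, 0.0421, 0.0612]
tool_rot: [0.669, 0.743, -0.0, -0.0]
ft_force: [-13.1, -19.0, 12.6]
grip_width: 0.0497
grip_force: 50.0
```

```bash
python3 -c "from h import *; stat()"
```

```text
t 23.38 TCP fixture mm [-24.13 -60.16] z mm 61.16 yaw-fix 90.17 tilt [-0.06  0.01]
F fixture [-14.93 -17.6 ] Fz 12.61 M world [-3.275  2.135 -0.026] grip 50.0 49.69
```

The pose is level and square, with steady forces of about 15 N on the fence and 17.5 N on the stop and almost no yaw moment. I'll hand it in.

```bash
python3 -c "
from rig import robot
print(robot.hand_in())"
```

```text
the job is handed in; nothing more can be done
None
```

I turned the knob over, which raised the end stop, then laid the stone flat in the corner. I handed the job in at 23.4 s with the arm still pressing it on the fence (about 15 N) and the stop (about 17.5 N), and no other object was touched.

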